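Fit the pre-filter frame into the bench air cleaner

TASK

Fit the loose pre-filter frame into the sloped bay of the bench air cleaner: hook its thin tongue edge under the metal lip at the bottom of the bay while the other edge is still raised, then swing the frame down flat into the recess and press it fully home so that the black spring catch at the top snaps over its edge. Let go of it, and do not disturb the tip box, the jar or the dish.

Things in the scene. Friction and masses are not known exactly. Their poses are not given: they have to be found in the camera images.
- filter_grip (a point): Pre-filter frame: rigid grey plastic with metal mesh, 120 long (x) x 168 wide (y) x 12 mm thick, 0.2-0.45 kg, flat on the bench, rib up. Point: middle of its upright grip rib, 28 above the underside. The rib is 10 thick (x), 96 long (y), from 12 to 40 above the underside; mass centre within 6. z up out of the rib side, x to the plain thick catch edge (54 off), -x to the thin tongue edge (66 off).
- filter_tongue (a point): Middle of the tip of the frame's tongue, on its underside; axes as filter_grip, which is 66 mm along x and 28 mm along z from here. The tongue is the frame's thin edge: 4 mm thick, level with the underside, 140 mm wide (y), standing 15 mm out of the 12 mm thick frame.
- filter_head (a point): Middle of the frame's plain, 12 mm thick catch edge, on its underside, 120 mm along x from filter_tongue; axes as filter_grip.
- bay: On the sloped face (30 degrees, low in front) of the fixed white air cleaner, 320 wide, 300 deep, 180 tall: x up the slope, y along it, z square out. Bolted to the face by slotted ears is the filter cowl; its exact place is not measured: it sits anywhere up to 12 mm up or down the slope (x) from this frame; y, z and angles are true. So feel (or look) for it: its bottom wall is at x -67.5 +-12 mm.
- cleaner_top (a point): Middle of the cleaner's flat top, 180 mm above the bench; axes: x level to the back, y along the machine, z up. Where the cowl is spoken of, its own frame has the axes of bay and its origin at the middle of the cowl's recess floor, at y 0, z 0 and x within 12 mm of bay. Seated, filter_grip is at 0, 0, 28 mm there (axes alike), within 2 mm.
- catch (a joint): Spring catch, black, 56 wide, at the cowl's top: pushed back by this much up the slope (m); 0 out, at most 0.008. At rest its nose reaches cowl x 51, underside z 12.9, front sloping to x 56, z 23 mm; housing to z 26, x 59-89, y +-38. The frame's catch edge, pressed down (5-15 N there), drives it back 4 mm; it snaps out over the frame's top (under 0.001) once that is down on the floor.
- cleaner_foot (a point): Foot of the cleaner's front, mid width, on the bench; axes as cleaner_top. Of the cowl, in its frame (mm): recess x -67.5 to 55.5, y +-86.5, floor z 0, rim z 12. A fixed metal lip 3 thick along its bottom wall reaches 9 over the recess, its underside z 5.5 at the wall, 8.6 at its edge: slide the tongue in under it, frame turned up 8 to 18 degrees, down the slope to the wall.
- tipbox: Bystander: white pipette tip box with a clear lid, 85 x 125 x 72 mm, origin at the centre of its underside.
- jar: Bystander: clear jar with a white cap, 68 mm in diameter, 85 mm tall, origin at the centre of its underside.
- dish: Bystander: clear covered culture dish, 94 mm in diameter, 18 mm tall, origin at the centre of its underside.
There are look-alikes about, which are no part of the job. Of the things that look like the part that bears filter_grip, take the one that is farthest to the robot's left at the start.

How it is judged:
On the way:
1. the tongue edge is low at the bottom of the bay, under the lip, while the catch edge is still raised out of the recess (x of filter_tongue in the frame of bay between -0.0825 and -0.0485 m and z of filter_tongue in the frame of bay between -0.003 and 0.005 m and y of filter_tongue in the frame of bay between -0.01 and 0.01 m and z of filter_head in the frame of bay above 0.0125 m), for 0.1 s.
At the end, for the whole second after the job is handed in: The frame lies flat in the cowl's recess (both edges within 2 mm of the floor), square in it, tongue edge at the bottom under the lip, the spring catch out over its other edge (within 1.5 mm of rest), let go; tip box, jar and dish within 25 mm of where they stood (x of filter_tongue in the frame of bay between -0.0825 and -0.0505 m and y of filter_tongue in the frame of bay between -0.006 and 0.006 m and z of filter_tongue in the frame of bay between -0.003 and 0.002 m and z of filter_head in the frame of bay between -0.003 and 0.002 m and angle between the z axis of filter_head and the z axis of bay, either way round below 0.035 rad and angle between the x axis of filter_head and the x axis of bay, either way round below 0.05 rad and value of joint catch below 0.0015 m and distance of each of tipbox, jar, dish from where it was at the start of the episode below 0.025 m); the robot touches nothing.
It fails at once if a bystander is pushed away or knocked over (distance of any of tipbox, jar, dish from where it was at the start of the episode above 0.025 m or angle between any of tipbox, jar, dish's own z axis and vertical above 0.35 rad).
It also fails if it takes over 43 s, if anything falls off the work surface, if the arm or the gripper's body presses on something with over 40 N, if the wrist force passes 120 N, or if a joint passes its speed limit or range.

ROBOT

A 6-joint arm with a two-finger parallel gripper is mounted at the origin on the work surface. World frame = base frame: x ahead of the robot, y to its left, z up, the work surface at z = 0. Lengths are in m, angles in rad, forces in N, time in s.
With the tool pointing down it reaches from about 0.35 to 0.975 m from the base axis. Payload 17.4 kg.
Tool frame: the origin (TCP) lies midway between the tips of the shut fingers; the grasp point (between the pads) lies 19 mm behind it; z points along the fingers, y is the line along which they close (so a half turn about z gives the same grasp; the last joint's range is limited). The gripper opens to 85 mm and grips with 20 to 120 N. Pads are 22 mm wide; open, the fingers measure 114 mm over their backs; the gripper's body (76 mm by 85 mm) begins 54 mm behind the grasp point. The pads swing forward as they close: fully open they stand 13 mm farther back than shut.
Start: joints at [-1.273, 0.116, 1.442, -0, 1.584, -0.038], TCP at [0.222, -0.637, 0.231] pointing down, gripper open.
Joint ranges: [-2.83, 2.83], [-0.83, 2.19], [0.07, 2.5], [-1.14, 4.28], [0.01, 3], [-2.97, 2.97]. Speed limits (rad/s): [1.89, 1.89, 2.22, 3.14, 3.14, 3.14].

INTERFACE

Orientations are given as a unit quaternion [w, x, y, z].
In Python, from station import manip gives the robot as it stands.
- The arm moves only by the tool carry_out, never from a script. Its argument "targets" is a list of rows, each a list of 6 numbers: the shift along the world's x, y, z in cm, then the turn, a rotation vector about the world's x, y, z in rad. In form: [[dx, dy, dz, rx, ry, rz], ...]. A call has 1 to 12 rows; each row is the pose to reach, as a shift and turn from the pose commanded when the call began; what a row does not reach only later rows make up. A row lasts 1/12 s, in which the tool goes at most 41.7 mm and 7.16 degrees, less where a joint would pass 70% of its speed; a pose out of reach is approached as far as the arm can. A call with a gripper value outside its range is refused whole. "grip" is the finger opening in cm, from 0 to 8.54, set as the call begins (left out, the last holds). The fingers move at their own pace and stop on an object; "grip_force" is the grip in N (left out, the last holds). Time passes only in rows, so rows that repeat a pose let the fingers close. It gives the time, the measured TCP pose, the force, the opening and the grip force at its end, in the units of the state.
- manip.sense(): the state, without advancing time (a new reading comes with each control period).
- manip.get_image(name): name is "scene" or "top"; returns the picture (400x640x3 uint8, blue, green, red); there is no depth.
- manip.camera_params(name): a dict with "intrinsics" (3x3 intrinsics, pixels), "camera_from_world" (4x4, takes a point from world to camera coordinates). Camera axes: x right, y up, looking along -z (the intrinsics and any distortion apply to the point x, -y, -z); pixel columns grow to the right and rows downward; lengths in m; the calibration is good to about 2 mm. A picture is of the moment at which its call begins. camera_params takes no time and is no camera call.
- manip.hand_in(): hands the job in; it is judged then, once.
The state is a dict: "clock": time; "q": joint angles; "joint_velocities": joint speeds; "effort": joint torques, N m; "tcp_pos": TCP position; "eef_rot": TCP orientation; "force": force on the tool from outside, world axes, zero at the start; "torque": the same for the moment, N m; "width": finger opening in m; "finger_force": force on a finger pad.
Only numpy, scipy, OpenCV 4.12 (cv2) and the standard library are available. Lean on these libraries where they do the work, as an engineer would, in place of code of your own. Each camera call takes 0.05 s, during which the arm holds its last target. There are 200 camera calls.

## Working session

There is one attempt and no reset: what is moved stays moved. The work goes in short steps, Python scripts to look and compute and a tool call to move; the robot and the scene stay as the last step left them, time stands still between calls to the robot, and variables do not carry over. Pictures are saved under pics/ and viewed, at most 10 in all, crops included, and the job is handed in when it is done.

Besides the shell and the picture viewer there is one more tool, called after "Call:" as name(argument=value, ...), one argument or row to a line, values as JSON. carry_out: Moves the arm, as the interface text tells. Its arguments: {"type":"object","properties":{"targets":{"type":"array","items":{"type":"array","items":{"type":"number"}}},"grip":{"type":"number"},"grip_force":{"type":"number"}},"required":["targets"]}

```bash
mkdir -p pics; ls; python3 - <<'E'
from station import manip
import cv2,numpy as np
for n in("scene","top"):
    cv2.imwrite(f"pics/{n}0.png",manip.get_image(n)); p=manip.camera_params(n); print(n,np.round(p["intrinsics"],1).tolist(),np.round(p["camera_from_world"],3).tolist(),[k for k in p])
print(manip.sense())
E
```

```text
pics
scene [[414.8, 0.0, 318.3], [0.0, 414.8, 192.4], [0.0, 0.0, 1.0]] [[-0.781, 0.625, -0.009, 0.438], [-0.447, -0.548, 0.707, 0.101], [0.436, 0.556, 0.707, -1.593], [0.0, 0.0, 0.0, 1.0]] ['intrinsics', 'camera_from_world']
top [[465.9, 0.0, 318.4], [0.0, 465.9, 194.2], [0.0, 0.0, 1.0]] [[0.011, -1.0, 0.004, -0.073], [0.996, 0.011, 0.086, -0.54], [-0.086, 0.003, 0.996, -1.442], [0.0, 0.0, 0.0, 1.0]] ['intrinsics', 'camera_from_world']
{'clock': 0.1, 'q': array([-1.27281094e+00,  1.16438543e-01,  1.44221139e+00, -1.50124120e-05,
        1.58400355e+00, -3.77948966e-02]), 'joint_velocities': array([-0.00113294, -0.00205276, -0.00156699,  0.00033713,  0.00121975,
        0.00033912]), 'effort': array([ 1.74962013e-03, -7.33673358e+01, -6.33789110e+01,  6.36291063e-06,
        5.32033402e-03,  5.20030483e-06]), 'tcp_pos': array([ 0.22235534, -0.63713785,  0.23062762]), 'eef_rot': array([-5.24958672e-04,  9.85939401e-01,  1.67102413e-01, -7.62521133e-05]), 'force': array([ 0.15908407, -0.1071529 , -0.62904042]), 'torque': array([-0.00784286, -0.03607041, -0.02852227]), 'finger_force': 0.0, 'width': 0.08545935489775623}
```

View pics/scene0.png

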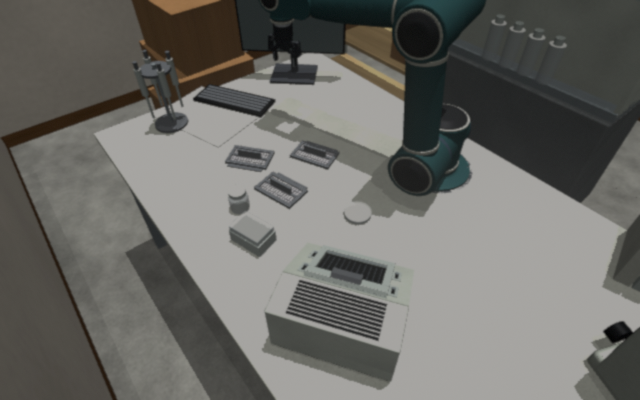

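View pics/top0.png

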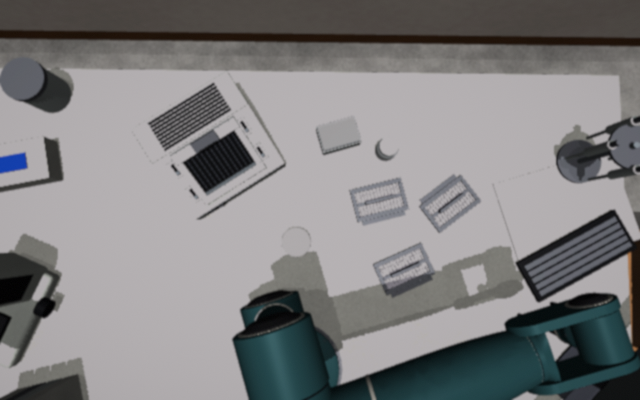

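The top image shows three frames at (379,200), (450,203) and (404,267). Robot-left (+y) is image-left there, so (379,200) fits. I'll confirm it in an enlarged crop, together with the cleaner.

```bash
cat > h.py <<'E'
import numpy as np,cv2
from station import manip
def proj(n,P):
    p=manip.camera_params(n);T=np.array(p["camera_from_world"]);K=np.array(p["intrinsics"])
    c=np.atleast_2d(P)@T[:3,:3].T+T[:3,3]; c=c*[1,-1,-1]; u=c@K.T; return u[:,:2]/u[:,2:]
def onplane(n,uv,z):
    p=manip.camera_params(n);T=np.array(p["camera_from_world"]);K=np.array(p["intrinsics"])
    uv=np.atleast_2d(np.array(uv,float)); d=np.c_[uv,np.ones(len(uv))]@np.linalg.inv(K).T*[1,-1,-1]@T[:3,:3]
    o=-T[:3,:3].T@T[:3,3]; return o+d*((z-o[2])/d[:,2])[:,None]
E
python3 - <<'E'
from h import *
print(onplane("top",[(379,200),(450,203),(404,267)],.012).round(3).tolist())
a=cv2.imread("pics/top0.png");b=cv2.imread("pics/scene0.png")
r=lambda i,x,y,w,h,s:cv2.resize(i[y:y+h,x:x+w],None,fx=s,fy=s,interpolation=cv2.INTER_CUBIC)
cv2.imwrite("pics/c1.png",r(a,340,165,80,70,8)) # 640x560
cv2.imwrite("pics/c2.png",r(a,130,70,160,150,4))
cv2.imwrite("pics/c3.png",np.hstack([r(b,220,130,100,150,4),r(b,260,230,100,150,4)][:1]))
cv2.imwrite("pics/c4.png",r(b,260,235,160,150,4))
E
```

```text
[[0.526, -0.26, 0.012], [0.519, -0.485, 0.012], [0.316, -0.338, 0.012]]
```

View pics/c1.png

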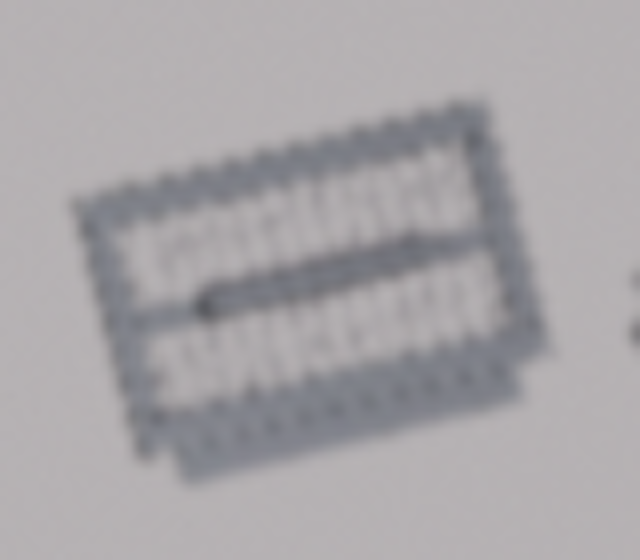

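View pics/c2.png

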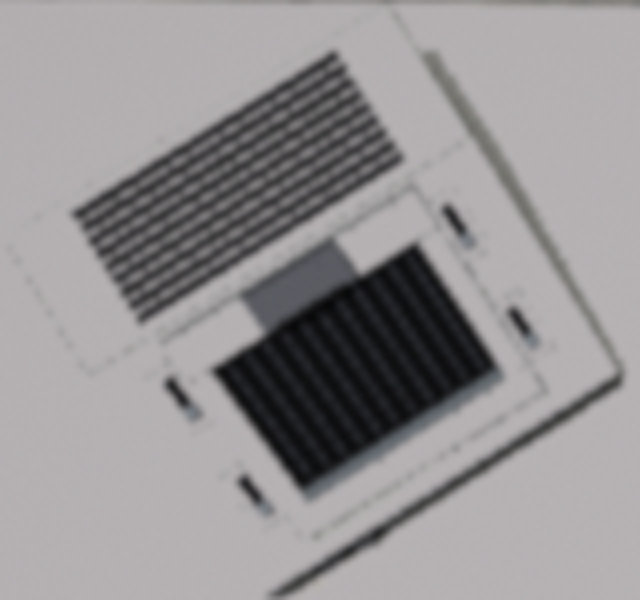

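View pics/c4.png

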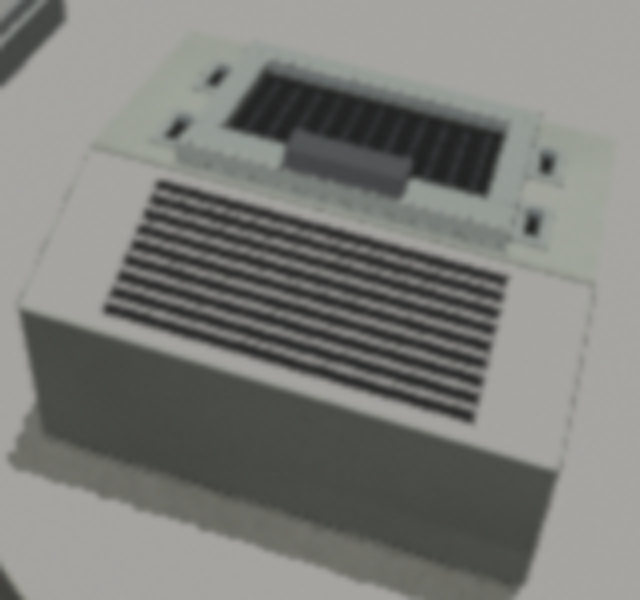

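The crop confirms the target: a frame with its tongue edge toward image-bottom (crop y≈480), rib at (315,272), and an upright rib. The bay opening in the top crop has corners at (215,370), (420,243), (502,377) and (310,500). I'll fit poses from these.

```bash
cat > fit.py <<'E'
from h import *
from scipy.optimize import least_squares
from scipy.spatial.transform import Rotation as R
f=lambda uv,s,o:(np.array(uv,float)+.5)/s-.5+o
# frame
L=np.array([(120,84,12),(120,-84,12),(15,-84,12),(15,84,12),(0,70,2),(0,-70,2),(66,48,40),(66,-48,40)])/1000
U=f([(75,203),(485,100),(548,350),(145,458),(185,485),(522,397),(200,300),(430,238)],8,[340,165])
fr=lambda p:L@R.from_euler('z',p[2]).as_matrix().T+[p[0],p[1],0]
s=least_squares(lambda p:(proj("top",fr(p))-U).ravel(),[.5,-.26,.2])
g=fr(s.x); print("tongue",s.x,"grip",np.mean(g[6:],0),"res",np.round(s.fun.reshape(-1,2),1).tolist())
# cowl
O=np.array([(55.5,86.5,12),(55.5,-86.5,12),(-67.5,-86.5,12),(-67.5,86.5,12)])/1000
UT=f([(215,370),(420,243),(502,377),(310,500)],4,[130,70])
US=f([(488,195),(228,128),(268,62),(508,122)],4,[260,235])
TT=f([(10,245),(395,8),(465,145),(90,375)],4,[130,70])
TS=f([(22,312),(557,470),(594,284),(97,148)],4,[260,235])[[1,0,3,2]]
def M(y):return (R.from_euler('z',y)*R.from_euler('y',-30,degrees=True)).as_matrix()
def res(p):
    P=O@M(p[3]).T+p[:3]; x=np.array([np.cos(p[3]),np.sin(p[3]),0]);y=np.array([-x[1],x[0],0]);b=np.array([p[0],p[1],0])+[0,0,.18]
    Q=[b+x*(p[4]+p[5])+y*.16,b+x*(p[4]+p[5])-y*.16,b+x*p[4]-y*.16,b+x*p[4]+y*.16]
    return np.r_[proj("top",P)-UT,proj("scene",P)-US,proj("top",Q)-TT,proj("scene",Q)-TS].ravel()
s2=least_squares(res,[.6,.2,.12,.55,.1,.1],loss="soft_l1")
if __name__=="__main__":
    print("cowl",s2.x.round(4).tolist());print(res(s2.x).reshape(-1,2).round(1).tolist())
E
python3 fit.py
```

```text
tongue [ 0.46382972 -0.27556435  0.26545334] grip [ 0.52751798 -0.25824946  0.04      ] res [[-0.4, -0.3], [-0.6, -0.6], [0.3, -0.0], [-0.6, -0.1], [-0.3, 0.0], [-0.0, -0.1], [0.3, 0.5], [1.3, 0.5]]
cowl [0.6272, 0.225, 0.134, 0.5813, 0.0837, 0.114]
[[-1.0, 0.2], [-0.4, -0.4], [1.6, 0.4], [-0.1, 0.9], [-0.2, 1.2], [-1.6, 0.2], [0.5, -0.5], [0.7, -0.2], [-1.2, -0.9], [-1.5, -0.8], [2.0, -2.3], [-0.5, 0.1], [1.5, -1.5], [-0.9, -2.8], [-1.7, -0.8], [0.8, -0.1]]
```

```bash
cat > ref.py <<'E'
from fit import *
from scipy.ndimage import map_coordinates as mc
p0=s2.x[:4].copy()
im={n:cv2.imread(f"pics/{n}0.png").mean(2) for n in("top","scene")}
def cam(n):
    T=np.array(manip.camera_params(n)["camera_from_world"]);return -T[:3,:3].T@T[:3,3]
W=lambda p,P:np.array(P)/1000@M(p[3]).T+p[:3]
def edges(p,n):
    c=(cam(n)-p[:3])@M(p[3]); c/=c[2]   # view slope in bay axes
    E={}
    t=np.linspace(-48,46,20)
    for s in(1,-1):
        z=12 if s*c[1]>0 else 0
        E['y%+d'%s]=np.c_[t,0*t+s*86.5,0*t+z]
    z=12 if c[0]>0 else 0
    for s in (1,-1): u=np.linspace(46,80,8)*s; E['x+%+d'%s]=np.c_[0*u+55.5,u,0*u+z]
    u=np.linspace(-78,78,30); E['lip']=np.c_[0*u-58.5,u,0*u+(11.6 if c[0]<0 else 8.6)]
    return E,c
def resid(p,full=False):
    out=[];info={}
    for n in im:
        E,c=edges(p,n); ctr=proj(n,W(p,[[0,0,6]]))[0]
        for k,P in E.items():
            a=proj(n,W(p,P)); d=a[-1]-a[0]; nrm=np.array([-d[1],d[0]])/np.hypot(*d)
            if (ctr-a.mean(0))@nrm>0:nrm=-nrm
            s=np.linspace(-5,5,101); pr=mc(im[n],[(a[:,1:]+nrm[1]*s),(a[:,:1]+nrm[0]*s)],order=1).mean(0)
            lo=pr[:25].mean(); hi=pr[-40:].max() if k!='lip' else pr[50:75].max()
            th=(lo+hi)/2; i=np.where((pr[:-1]<th)&(pr[1:]>=th))[0]
            e=s[i[np.argmin(abs(s[i]))]] if len(i) else 0
            out.append(e); info[n,k]=(round(float(e),2),round(lo),round(hi))
    return info if full else np.array(out)
p=p0.copy()
def step(p):
    # linearise: measured points fixed at p, then solve
    meas=[]
    for n in im:
        E,c=edges(p,n); ctr=proj(n,W(p,[[0,0,6]]))[0]; inf=resid(p,True)
        for k,P in E.items():
            a=proj(n,W(p,P)); d=a[-1]-a[0]; nrm=np.array([-d[1],d[0]])/np.hypot(*d)
            if (ctr-a.mean(0))@nrm>0:nrm=-nrm
            # per-half measurement for yaw
            s=np.linspace(-5,5,101); A=mc(im[n],[(a[:,1:]+nrm[1]*s),(a[:,:1]+nrm[0]*s)],order=1)
            for h in np.array_split(np.arange(len(P)),3):
                pr=A[h].mean(0); lo,hi=inf[n,k][1:]; th=(lo+hi)/2
                i=np.where((pr[:-1]<th)&(pr[1:]>=th))[0]
                if len(i): meas.append((n,P[h].mean(0),nrm,a[h].mean(0)+nrm*s[i[np.argmin(abs(s[i]))]]+nrm*.05))
    def r(q):
        q=np.r_[q,0][:4]
        return [(proj(n,W(q,[P]))[0]-m)@nr for n,P,nr,m in meas]
    o=least_squares(r,p,loss="soft_l1",f_scale=.5); return o.x,o
if __name__=="__main__":
    for _ in range(6): p,o=step(p)
    print(p.round(4).tolist(),[ (edges(p,n)[1].round(2).tolist()) for n in im])
    for k,v in resid(p,True).items(): print(k,v)
    J=o.jac; print("sig/px",np.sqrt(np.diag(np.linalg.inv(J.T@J))).round(4))
    ov=[]
    for n in("top","scene"):
        u=proj(n,W(p,[[0,0,6]]))[0].round().astype(int)-40; u=np.maximum(u,0)
        c=cv2.resize(cv2.imread(f"pics/{n}0.png")[u[1]:u[1]+80,u[0]:u[0]+80],(400,400),interpolation=cv2.INTER_CUBIC)
        for P,col in [([(55.5,86.5,12),(55.5,-86.5,12),(-67.5,-86.5,12),(-67.5,86.5,12)],(0,0,255)),([(55.5,86.5,0),(55.5,-86.5,0),(-67.5,-86.5,0),(-67.5,86.5,0)],(0,255,0)),([(59,38,26),(59,-38,26),(89,-38,26),(89,38,26)],(255,0,0))]:
            q=(proj(n,W(p,P))-u+.5)*5-.5; cv2.polylines(c,[np.round(q*8).astype(int)],True,col,1,cv2.LINE_AA,3)
        ov.append(c)
    cv2.imwrite("pics/ov.png",np.hstack(ov)); np.save("cowl.npy",p)
E
python3 ref.py|tail -n +1
```

```text
tongue [ 0.46382972 -0.27556435  0.26545334] grip [ 0.52751798 -0.25824946  0.04      ] res [[-0.4, -0.3], [-0.6, -0.6], [0.3, -0.0], [-0.6, -0.1], [-0.3, 0.0], [-0.0, -0.1], [0.3, 0.5], [1.3, 0.5]]Traceback (most recent call last):
  File "ref.py", line 52, in <module>
    for _ in range(6): p,o=step(p)
                           ~~~~^^^
  File "ref.py", line 37, in step
    E,c=edges(p,n); ctr=proj(n,W(p,[[0,0,6]]))[0]; inf=resid(p,True)
                                                       ~~~~~^^^^^^^^
  File "ref.py", line 24, in resid
    a=proj(n,W(p,P)); d=a[-1]-a[0]; nrm=np.array([-d[1],d[0]])/np.hypot(*d)
  File "h.py", line 4, in proj
    p=manip.camera_params(n);T=np.array(p["camera_from_world"]);K=np.array(p["intrinsics"])
ValueError: time passes only in moves, steps and waits
```

```bash
python3 - <<'E'
s=open('h.py').read().replace('from station import manip\n','''import os,pickle
from station import manip
if not os.path.exists("cams.pkl"): pickle.dump({n:{k:np.array(v) for k,v in manip.camera_params(n).items()} for n in("top","scene")},open("cams.pkl","wb"))
CAM=pickle.load(open("cams.pkl","rb"))
''').replace('manip.camera_params(n);','CAM[n];')
open('h.py','w').write(s)
t=open('ref.py').read().replace('manip.camera_params(n)["','CAM[n]["');open('ref.py','w').write(t)
E
python3 ref.py|tail -n +2
```

```text
[0.6276, 0.2251, 0.137, 0.5802] [[0.29, -0.09, 1.0], [2.05, 0.25, 1.0]]
('top', 'y+1') (0.5, 30, 179)
('top', 'y-1') (-0.5, 31, 180)
('top', 'x++1') (-0.2, 24, 179)
('top', 'x+-1') (-0.1, 26, 179)
('top', 'lip') (-0.1, 24, 123)
('scene', 'y+1') (-0.3, 49, 151)
('scene', 'y-1') (1.7, 70, 151)
('scene', 'x++1') (-0.1, 40, 151)
('scene', 'x+-1') (-0.1, 44, 150)
('scene', 'lip') (-0.6, 40, 137)
sig/px [0.0009 0.0011 0.0016 0.012 ]
```

View pics/ov.png

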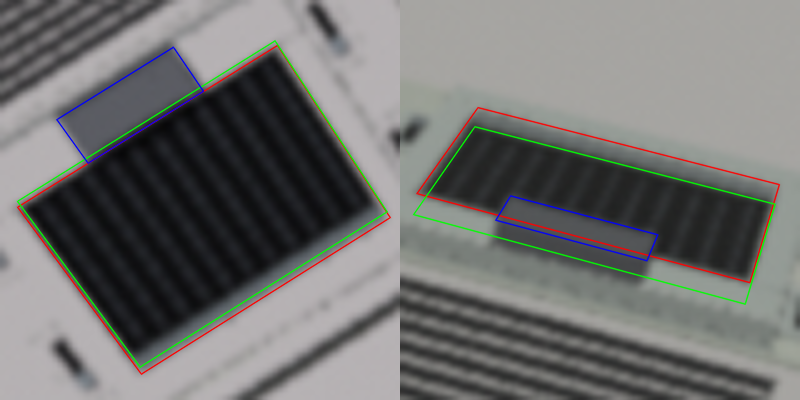

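The overlay fits well: cowl at (0.6276, 0.2251, 0.137), yaw 0.580. Next is a helper that turns a frame pose into a tool move, followed by the approach.

```bash
cat > mv.py <<'E'
from h import *
from scipy.spatial.transform import Rotation as R
S=np.array([[0,1,0],[1,0,0],[0,0,-1.]])  # tool axes in frame axes (columns)
def rotq(q): return R.from_quat(np.r_[q[1:],q[0]])
C=np.load("cowl.npy")
B=(R.from_euler('z',C[3])*R.from_euler('y',-30,degrees=True))
def show(pos,Rt,st=None):
    st=st or manip.sense(); d=(np.array(pos)-st["tcp_pos"])*100; rv=(Rt*rotq(st["eef_rot"]).inv()).as_rotvec()
    print("d",d.round(2).tolist(),"rv",rv.round(4).tolist(),"| t",round(st["clock"],2),"F",st["force"].round(1).tolist(),"w",round(st["width"],4))
def flat(x,y,z,yaw): return np.array([x,y,z]),R.from_matrix(R.from_euler('z',yaw).as_matrix()@S)
# tilted about frame y by a deg, tongue tip at cowl (x,y,z) mm ; g = TCP in tongue frame (mm)
def bay(x,y,z,a,g=(66,0,16)):
    Fr=B*R.from_euler('y',-a,degrees=True)
    t=C[:3]+B.apply(np.array([x,y,z])/1000)
    return t+Fr.apply(np.array(g)/1000),R.from_matrix(Fr.as_matrix()@S)
E
python3 - <<'E'
from mv import *
show(*flat(.5275,-.2582,.12,.2655)); show(*flat(.5275,-.2582,.017,.2655))
print(onplane("top",[(338,135),(386,148),(296,241)],.06).round(3).tolist())
E
```

```text
d [30.51, 37.89, -11.06] rv [-0.0006, -0.001, 1.5005] | t 0.1 F [0.2, -0.1, -0.6] w 0.0855
d [30.51, 37.89, -21.36] rv [-0.0006, -0.001, 1.5005] | t 0.1 F [0.2, -0.1, -0.6] w 0.0855
[[0.723, -0.126, 0.06], [0.684, -0.275, 0.06], [0.394, -0.001, 0.06]]
```

Call:
carry_out(
  targets=[
    [30.5,37.9,-11,0,0,1.5],
    [30.5,37.9,-11,0,0,1.5],
    [30.5,37.9,-11,0,0,1.5],
    [30.5,37.9,-11,0,0,1.5],
    [30.5,37.9,-11,0,0,1.5],
    [30.5,37.9,-11,0,0,1.5],
    [30.5,37.9,-11,0,0,1.5],
    [30.5,37.9,-11,0,0,1.5],
    [30.5,37.9,-11,0,0,1.5],
    [30.5,37.9,-11,0,0,1.5],
    [30.5,37.9,-11,0,0,1.5],
    [30.5,37.9,-11,0,0,1.5],
  ],
  grip=8.5,
)

```text
clock: 1.1
tcp_pos: [0.5282, -0.2563, 0.1207]
eef_rot: [-0.0, 0.605, 0.796, -0.0]
force: [0.3, -1.3, 0.3]
width: 0.0851
finger_force: 0.0
```

```bash
python3 - <<'E'
from mv import *
show(*flat(.5275,-.2582,.017,.2655))
E
```

```text
d [-0.07, -0.19, -10.37] rv [-0.0001, -0.0002, -0.0058] | t 1.1 F [0.3, -1.3, 0.3] w 0.0851
```

Call:
carry_out(
  targets=[
    [0,0,-3,0,0,0],
    [0,0,-6,0,0,0],
    [0,0,-8.5,0,0,0],
    [0,0,-10,0,0,0],
    [0,0,-10.3,0,0,0],
    [0,0,-10.3,0,0,0],
  ],
)

```text
clock: 1.6
tcp_pos: [0.5269, -0.258, 0.0174]
eef_rot: [-0.001, 0.607, 0.794, -0.0]
force: [0.8, 0.9, -0.0]
width: 0.0849
finger_force: 0.0
```

Call:
carry_out(
  targets=[
    [0,0,0,0,0,0],
    [0,0,0,0,0,0],
    [0,0,0,0,0,0],
    [0,0,0,0,0,0],
    [0,0,0,0,0,0],
    [0,0,0,0,0,0],
    [0,0,0,0,0,0],
    [0,0,0,0,0,0],
    [0,0,0,0,0,0],
    [0,0,0,0,0,0],
  ],
  grip=0,
  grip_force=80,
)

```text
clock: 2.43
tcp_pos: [0.5276, -0.2584, 0.0189]
eef_rot: [0.0, 0.607, 0.794, 0.0]
force: [-0.9, 0.8, 5.8]
width: 0.0081
finger_force: 79.7
```

```bash
python3 - <<'E'
from mv import *
show(*flat(.5275,-.2582,.017,.2655)); s=manip.sense();print(s["tcp_pos"],s["finger_force"])
d=rotq(s["eef_rot"]).as_matrix();print(d.round(4).tolist())
show(*bay(-30,0,60,13))
E
```

```text
d [-0.01, 0.02, -0.19] rv [0.0003, 0.0005, 0.0005] | t 2.43 F [-0.9, 0.8, 5.8] w 0.0081
[ 0.52761067 -0.25839865  0.01885888] 79.68478918075562
[[-0.2619, 0.9651, 0.0005], [0.9651, 0.2619, -0.0003], [-0.0004, 0.0004, -1.0]]
d [8.44, 47.33, 21.18] rv [0.3092, -0.6867, 0.3003] | t 2.43 F [-0.9, 0.8, 5.8] w 0.0081
```

Call:
carry_out(
  targets=[
    [0,0,3,0,0,0],
    [0,0,7,0,0,0],
    [0,0,11,0,0,0],
    [0,0,15,0,0,0],
    [1,3,19,0.04,-0.08,0.03],
    [2,7,22,0.07,-0.16,0.07],
    [3,11,24,0.12,-0.26,0.11],
    [4,15,25,0.16,-0.35,0.15],
    [5,19,25,0.2,-0.45,0.2],
    [6,23,25,0.24,-0.54,0.24],
    [7,27,25,0.28,-0.63,0.28],
    [8,31,25,0.31,-0.687,0.3],
  ],
)

```text
clock: 3.43
tcp_pos: [0.6021, 0.0338, 0.2679]
eef_rot: [0.175, 0.442, 0.818, 0.325]
force: [0.6, -0.8, -2.9]
width: 0.0082
finger_force: 78.8
```

```bash
python3 - <<'E'
from mv import *
show(*bay(-40,0,40,13,(66,0,18.9)))
E
```

```text
d [0.94, 18.07, -5.74] rv [-0.0029, 0.0036, -0.0009] | t 3.43 F [0.6, -0.8, -2.9] w 0.0082
```

Call:
carry_out(
  targets=[
    [0.1,4,0,0,0,0],
    [0.2,8,0,0,0,0],
    [0.4,12,-1,0,0,0],
    [0.4,15,-3,0,0,0],
    [0.4,16.3,-5,0,0,0],
    [0.4,16.3,-5.7,0,0,0],
    [0.4,16.3,-5.7,0,0,0],
    [0.4,16.3,-5.7,0,0,0],
    [0.4,16.3,-5.7,0,0,0],
  ],
)

```text
clock: 4.18
tcp_pos: [0.6072, 0.1946, 0.2125]
eef_rot: [0.175, 0.443, 0.818, 0.323]
force: [0.3, -1.1, -2.1]
width: 0.008
finger_force: 78.8
```

```bash
cat > look.py <<'E'
from mv import *
import sys
def frame_R_t(st,g):  # frame pose (tongue origin) from tool pose
    Rt=rotq(st["eef_rot"]).as_matrix(); Rf=Rt@S.T; return Rf,st["tcp_pos"]-Rf@(np.array(g)/1000)
def overlay(name,g=(66,0,18.9),half=50,size=400):
    st=manip.sense(); Rf,t=frame_R_t(st,g); ov=[]
    for n in("top","scene"):
        img=manip.get_image(n); cv2.imwrite(f"pics/{name}_{n}.png",img)
        P=np.array([(120,84,12),(120,-84,12),(15,-84,12),(15,84,12)])/1000@Rf.T+t
        T=np.array([(15,70,0),(15,-70,0),(0,-70,0),(0,70,0)])/1000@Rf.T+t
        Cw=B.apply(np.array([(55.5,86.5,12),(55.5,-86.5,12),(-67.5,-86.5,12),(-67.5,86.5,12)])/1000)+C[:3]
        u=proj(n,P.mean(0))[0].round().astype(int)-half; u=np.maximum(u,0)
        c=cv2.resize(img[u[1]:u[1]+2*half,u[0]:u[0]+2*half],(size,size),interpolation=cv2.INTER_CUBIC); k=size/2/half
        for Q,col in((P,(0,0,255)),(T,(0,255,0)),(Cw,(255,128,0))):
            q=(proj(n,Q)-u+.5)*k-.5; cv2.polylines(c,[np.round(q*8).astype(int)],True,col,1,cv2.LINE_AA,3)
        ov.append(c); print(n,"origin",u.tolist())
    cv2.imwrite(f"pics/{name}.png",np.hstack(ov))
E
python3 - <<'E'
from look import *
show(*bay(-40,0,40,13,(66,0,18.9))); overlay("hov")
E
```

```text
d [0.43, 1.99, -0.2] rv [-0.001, 0.0009, 0.001] | t 4.18 F [0.3, -1.1, -2.1] w 0.008
top origin [173, 112]
scene origin [300, 194]
```

View pics/hov.png

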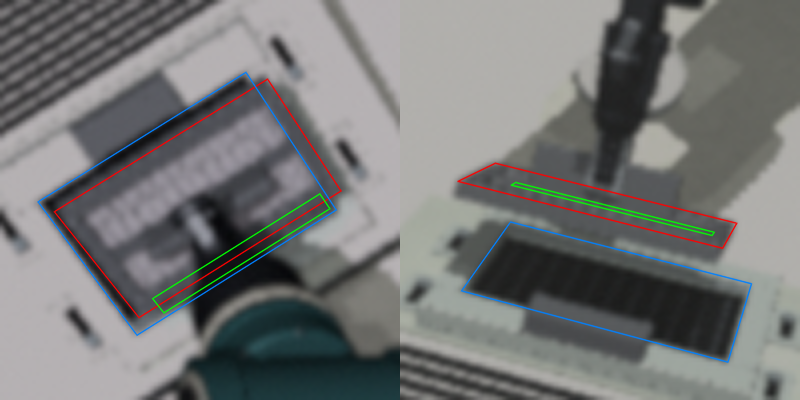

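Call:
carry_out(
  targets=[
    [0.4,2,-0.2,0,0,0],
    [0.4,2,-0.2,0,0,0],
    [0.4,2,-0.2,0,0,0],
    [0.4,2,-0.2,0,0,0],
  ],
)

```text
clock: 4.62
tcp_pos: [0.6108, 0.215, 0.2097]
eef_rot: [0.174, 0.442, 0.818, 0.323]
force: [-0.4, 0.0, -2.6]
width: 0.0084
finger_force: 78.9
```

```bash
python3 - <<'E'
from look import *
show(*bay(-40,0,40,13,(66,0,18.9)));show(*bay(-40,0,12,13,(66,0,18.9)))
E
```

```text
d [0.07, -0.05, 0.08] rv [-0.0009, 0.0002, 0.0001] | t 4.62 F [-0.4, 0.0, -2.6] w 0.0084
d [1.24, 0.71, -2.35] rv [-0.0009, 0.0002, 0.0001] | t 4.62 F [-0.4, 0.0, -2.6] w 0.0084
```

Call:
carry_out(
  targets=[
    [0.4,0.2,-0.8,0,0,0],
    [0.8,0.5,-1.6,0,0,0],
    [1.2,0.7,-2.3,0,0,0],
    [1.2,0.7,-2.3,0,0,0],
    [1.2,0.7,-2.3,0,0,0],
    [1.2,0.7,-2.3,0,0,0],
  ],
)

```text
clock: 5.12
tcp_pos: [0.6227, 0.2225, 0.1861]
eef_rot: [0.174, 0.442, 0.819, 0.323]
force: [0.5, 0.6, -2.3]
width: 0.0082
finger_force: 78.9
```

```bash
python3 - <<'E'
from look import *
show(*bay(-40,0,12,13,(66,0,18.9))); overlay("hov2",half=40,size=400)
E
```

```text
d [0.05, -0.03, 0.02] rv [-0.0009, -0.0007, -0.0001] | t 5.12 F [0.5, 0.6, -2.3] w 0.0082
top origin [175, 118]
scene origin [312, 220]
```

View pics/hov2.png

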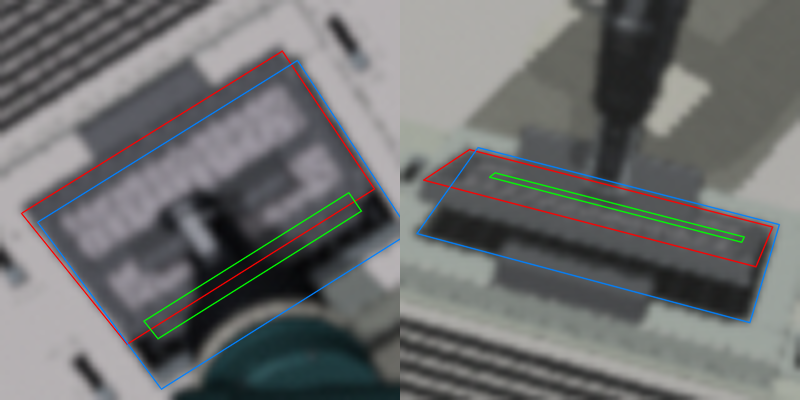

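```bash
python3 - <<'E'
from look import *
from scipy.ndimage import map_coordinates as mc
st=manip.sense(); Rf,t=frame_R_t(st,(66,0,18.9)); W=lambda P:np.array(P)/1000@Rf.T+t
for n in("top","scene"):
    im=cv2.imread(f"pics/hov2_{n}.png").mean(2)
    for nm,s in(("y+",1),("y-",-1)):
        for z in (12,0):
            x=np.linspace(75,115,15); off=np.linspace(-12,12,25)
            pr=[mc(im,proj(n,W(np.c_[x,0*x+s*(84+o),0*x+z])).T[::-1],order=1).mean() for o in off]
            print(n,nm,z,np.round(pr).astype(int).tolist())
E
```

```text
top y+ 12 [88, 85, 82, 82, 82, 84, 87, 92, 100, 110, 122, 135, 147, 158, 166, 172, 175, 177, 178, 178, 177, 177, 177, 177, 177]
top y+ 0 [97, 92, 88, 84, 83, 82, 83, 84, 87, 92, 100, 110, 122, 134, 146, 157, 165, 171, 175, 177, 178, 178, 177, 177, 176]
top y- 12 [106, 101, 96, 91, 88, 85, 84, 84, 83, 83, 82, 81, 81, 85, 92, 104, 118, 134, 148, 159, 167, 172, 176, 177, 178]
top y- 0 [100, 96, 92, 89, 86, 85, 84, 84, 85, 85, 85, 86, 88, 94, 103, 115, 128, 142, 154, 163, 169, 173, 176, 177, 178]
scene y+ 12 [84, 82, 81, 81, 81, 82, 82, 81, 78, 74, 67, 60, 56, 60, 70, 87, 106, 125, 140, 150, 155, 158, 159, 159, 159]
scene y+ 0 [81, 80, 80, 81, 82, 82, 81, 79, 74, 67, 60, 57, 59, 70, 87, 106, 124, 140, 149, 155, 157, 158, 159, 159, 159]
scene y- 12 [79, 78, 79, 80, 81, 82, 83, 84, 87, 90, 94, 101, 109, 116, 123, 127, 127, 123, 116, 107, 98, 91, 88, 89, 95]
scene y- 0 [81, 82, 83, 85, 87, 89, 91, 93, 93, 94, 94, 95, 96, 98, 101, 105, 109, 115, 121, 128, 134, 139, 142, 144, 143]
```

```bash
python3 - <<'E'
from look import *
for a in [(-48,1.2,12,15),(-48,1.2,4,15),(-48,1.2,1,15)]: show(*bay(*a,(66,0,18.9)))
E
```

```text
d [-0.77, -0.43, -0.32] rv [0.018, -0.0291, -0.0001] | t 5.22 F [-0.4, 0.3, -2.7] w 0.0083
d [-0.44, -0.21, -1.01] rv [0.018, -0.0291, -0.0001] | t 5.22 F [-0.4, 0.3, -2.7] w 0.0083
d [-0.31, -0.13, -1.27] rv [0.018, -0.0291, -0.0001] | t 5.22 F [-0.4, 0.3, -2.7] w 0.0083
```

Call:
carry_out(
  targets=[
    [-0.77,-0.43,-0.32,0.018,-0.029,0],
    [-0.77,-0.43,-0.32,0.018,-0.029,0],
    [-0.6,-0.32,-0.66,0.018,-0.029,0],
    [-0.44,-0.21,-1.0,0.018,-0.029,0],
    [-0.44,-0.21,-1.0,0.018,-0.029,0],
    [-0.44,-0.21,-1.0,0.018,-0.029,0],
  ],
)

```text
clock: 5.72
tcp_pos: [0.6184, 0.2206, 0.176]
eef_rot: [0.181, 0.439, 0.813, 0.336]
force: [-0.3, -0.3, -3.0]
width: 0.0085
finger_force: 79.0
```

Call:
carry_out(
  targets=[
    [0.04,0.03,-0.09,0,0,0],
    [0.08,0.05,-0.17,0,0,0],
    [0.13,0.08,-0.26,0,0,0],
    [0.13,0.08,-0.26,0,0,0],
  ],
)

```text
clock: 6.05
tcp_pos: [0.6196, 0.2213, 0.1734]
eef_rot: [0.182, 0.439, 0.813, 0.336]
force: [0.3, -0.1, -3.0]
width: 0.0082
finger_force: 79.0
```

```bash
cat >> look.py <<'E'
def rep(g=(66,0,18.9)):
    st=manip.sense(); Rf,t=frame_R_t(st,g); b=B.inv().apply(t-C[:3])*1000
    Rb=B.as_matrix().T@Rf
    print("tongue",b.round(1).tolist(),"tilt",round(np.degrees(np.arctan2(Rb[2,0],Rb[0,0])),2),"yaw,roll",np.degrees([Rb[1,0],Rb[2,1]]).round(2),"Fbay",B.inv().apply(st["force"]).round(1).tolist(),"Tq",B.inv().apply(st["torque"]).round(2).tolist(),"t",round(st["clock"],2))
E
python3 - <<'E'
from look import *
rep(); show(*bay(-48,1.2,-1,15))
E
```

```text
tongue [-48.3, 1.2, 0.6] tilt 14.95 yaw,roll [0.   0.02] Fbay [-1.4, -0.2, -2.7] Tq [-0.01, 0.69, 0.0] t 6.05
d [0.26, 0.17, -0.33] rv [0.0003, -0.0008, -0.0002] | t 6.05 F [0.3, -0.1, -3.0] w 0.0082
```

Call:
carry_out(
  targets=[
    [0.04,0.03,-0.09,0,0,0],
    [0.04,0.03,-0.09,0,0,0],
    [0.09,0.05,-0.17,0,0,0],
    [0.09,0.05,-0.17,0,0,0],
  ],
)

```text
clock: 6.38
tcp_pos: [0.6205, 0.2218, 0.1721]
eef_rot: [0.182, 0.439, 0.813, 0.337]
force: [-0.6, -0.0, -1.4]
width: 0.0085
finger_force: 79.3
```

```bash
python3 -c "
from look import *
rep()"
```

```text
tongue [-48.0, 1.1, -1.1] tilt 14.98 yaw,roll [0.01 0.01] Fbay [-1.1, 0.3, -0.9] Tq [0.07, 0.78, 0.03] t 6.38
```

Call:
carry_out(
  targets=[
    [-0.14,-0.1,-0.1,0,0,0],
    [-0.29,-0.19,-0.2,0,0,0],
    [-0.43,-0.28,-0.3,0,0,0],
    [-0.58,-0.38,-0.4,0,0,0],
    [-0.72,-0.47,-0.5,0,0,0],
    [-0.87,-0.57,-0.6,0,0,0],
    [-1.01,-0.66,-0.7,0,0,0],
    [-1.16,-0.76,-0.8,0,0,0],
    [-1.16,-0.76,-0.8,0,0,0],
  ],
)

```text
clock: 7.13
tcp_pos: [0.6086, 0.214, 0.1638]
eef_rot: [0.182, 0.439, 0.813, 0.336]
force: [-1.4, -0.8, 0.1]
width: 0.008
finger_force: 79.4
```

```bash
python3 -c "
from look import *
rep()"
```

```text
tongue [-64.5, 1.1, -1.1] tilt 14.96 yaw,roll [0.   0.01] Fbay [-1.3, 0.1, 0.9] Tq [-0.04, 0.73, 0.01] t 7.13
```

Sliding freely under the lip. I'll continue in 1 mm steps to feel for the wall.

Call:
carry_out(
  targets=[
    [-0.07,-0.05,-0.05,0,0,0],
    [-0.14,-0.1,-0.1,0,0,0],
    [-0.22,-0.14,-0.15,0,0,0],
    [-0.29,-0.19,-0.2,0,0,0],
    [-0.29,-0.19,-0.2,0,0,0],
  ],
)

```text
clock: 7.55
tcp_pos: [0.6067, 0.2126, 0.1636]
eef_rot: [0.183, 0.439, 0.812, 0.338]
force: [6.7, 6.0, 5.1]
width: 0.0083
finger_force: 79.0
```

```bash
python3 -c "
from look import *
rep()"
```

```text
tongue [-66.4, 1.0, -0.3] tilt 15.16 yaw,roll [-0.   -0.02] Fbay [10.3, 1.4, -0.0] Tq [0.37, -1.6, 0.15] t 7.55
```

```bash
python3 -c "
from look import *
for a in (15,12,9,6,4,2,0,-1.5): print(a,end=' ');show(*bay(-65.3,1.1,-.8,a,(66,0,18.9)))"
```

```text
15 d [0.11, 0.08, 0.01] rv [-0.0013, 0.0026, 0.0003] | t 7.55 F [6.7, 6.0, 5.1] w 0.0083
12 d [0.37, 0.25, -0.18] rv [-0.03, 0.0464, 0.0003] | t 7.55 F [6.7, 6.0, 5.1] w 0.0083
9 d [0.62, 0.42, -0.37] rv [-0.0587, 0.0902, 0.0003] | t 7.55 F [6.7, 6.0, 5.1] w 0.0083
6 d [0.87, 0.57, -0.59] rv [-0.0874, 0.134, 0.0003] | t 7.55 F [6.7, 6.0, 5.1] w 0.0083
4 d [1.02, 0.68, -0.74] rv [-0.1065, 0.1631, 0.0003] | t 7.55 F [6.7, 6.0, 5.1] w 0.0083
2 d [1.17, 0.78, -0.9] rv [-0.1257, 0.1923, 0.0003] | t 7.55 F [6.7, 6.0, 5.1] w 0.0083
0 d [1.32, 0.87, -1.06] rv [-0.1448, 0.2215, 0.0003] | t 7.55 F [6.7, 6.0, 5.1] w 0.0083
-1.5 d [1.43, 0.94, -1.19] rv [-0.1592, 0.2434, 0.0003] | t 7.55 F [6.7, 6.0, 5.1] w 0.0083
```

Call:
carry_out(
  targets=[
    [0.23,0.15,0.1,0,0,0],
    [0.23,0.15,0.1,0,0,0],
    [0.48,0.32,-0.1,-0.03,0.046,0],
    [0.73,0.49,-0.3,-0.059,0.09,0],
    [0.98,0.64,-0.51,-0.087,0.134,0],
    [0.98,0.64,-0.51,-0.087,0.134,0],
    [0.98,0.64,-0.51,-0.087,0.134,0],
  ],
)

```text
clock: 8.13
tcp_pos: [0.616, 0.2186, 0.1567]
eef_rot: [0.146, 0.452, 0.837, 0.271]
force: [-2.1, -4.4, 3.4]
width: 0.0081
finger_force: 80.5
```

```bash
python3 -c "
from look import *
rep()
for a in (5,4,3,2,1,0,-1): print(a,end=' ');show(*bay(-65.3,1.1,-.8,a,(66,0,18.9)))"
```

```text
tongue [-65.4, 1.0, -1.8] tilt 5.81 yaw,roll [0.02 0.04] Fbay [-2.0, -2.5, 5.0] Tq [-0.33, 1.08, 0.05] t 8.13
5 d [0.02, 0.03, 0.03] rv [-0.008, 0.0116, -0.0006] | t 8.13 F [-2.1, -4.4, 3.4] w 0.0081
4 d [0.1, 0.08, -0.04] rv [-0.0176, 0.0262, -0.0006] | t 8.13 F [-2.1, -4.4, 3.4] w 0.0081
3 d [0.17, 0.13, -0.12] rv [-0.0272, 0.0408, -0.0006] | t 8.13 F [-2.1, -4.4, 3.4] w 0.0081
2 d [0.25, 0.18, -0.2] rv [-0.0367, 0.0554, -0.0006] | t 8.13 F [-2.1, -4.4, 3.4] w 0.0081
1 d [0.32, 0.23, -0.28] rv [-0.0463, 0.07, -0.0006] | t 8.13 F [-2.1, -4.4, 3.4] w 0.0081
0 d [0.39, 0.27, -0.36] rv [-0.0559, 0.0845, -0.0006] | t 8.13 F [-2.1, -4.4, 3.4] w 0.0081
-1 d [0.47, 0.32, -0.45] rv [-0.0655, 0.0991, -0.0006] | t 8.13 F [-2.1, -4.4, 3.4] w 0.0081
```

Call:
carry_out(
  targets=[
    [0.04,-0.07,0,0,0,0],
    [0.09,0,0,-0.01,0.015,0],
    [0.16,0.05,-0.08,-0.02,0.029,0],
    [0.23,0.1,-0.16,-0.029,0.044,0],
    [0.23,0.1,-0.16,-0.029,0.044,0],
  ],
)

```text
clock: 8.55
tcp_pos: [0.6177, 0.2195, 0.1543]
eef_rot: [0.133, 0.456, 0.844, 0.248]
force: [-5.0, -5.2, 0.7]
width: 0.0082
finger_force: 80.3
```

```bash
python3 -c "
from look import *
rep()
for a in (2,1,0,-1): print(a,end=' ');show(*bay(-65.3,.3,-.8,a,(66,0,18.9)))"
```

```text
tongue [-66.2, 0.8, -1.3] tilt 2.65 yaw,roll [-0.01  0.06] Fbay [-5.7, -1.6, 4.1] Tq [-0.28, 1.46, 0.03] t 8.55
2 d [0.12, 0.03, 0.04] rv [-0.0071, 0.009, -0.0004] | t 8.55 F [-5.0, -5.2, 0.7] w 0.0082
1 d [0.19, 0.08, -0.04] rv [-0.0167, 0.0236, -0.0004] | t 8.55 F [-5.0, -5.2, 0.7] w 0.0082
0 d [0.27, 0.12, -0.13] rv [-0.0263, 0.0382, -0.0004] | t 8.55 F [-5.0, -5.2, 0.7] w 0.0082
-1 d [0.34, 0.17, -0.21] rv [-0.0358, 0.0528, -0.0004] | t 8.55 F [-5.0, -5.2, 0.7] w 0.0082
```

Call:
carry_out(
  targets=[
    [0.07,0.03,-0.06,-0.01,0.013,0],
    [0.14,0.07,-0.12,-0.017,0.025,0],
    [0.22,0.12,-0.2,-0.026,0.038,0],
    [0.29,0.17,-0.28,-0.035,0.052,0],
    [0.31,0.18,-0.32,-0.035,0.052,0],
    [0.31,0.18,-0.32,-0.035,0.052,0],
  ],
)

```text
clock: 9.05
tcp_pos: [0.6196, 0.2206, 0.1525]
eef_rot: [0.119, 0.46, 0.852, 0.22]
force: [-43.9, -22.8, 25.4]
width: 0.0083
finger_force: 86.6
```

```bash
python3 -c "
from look import *
rep()"
```

```text
tongue [-66.5, 0.6, 0.2] tilt -1.01 yaw,roll [0.04 0.05] Fbay [-29.9, 5.0, 46.6] Tq [0.72, 4.57, -0.04] t 9.05
```

Call:
carry_out(
  targets=[
    [-0.12,-0.08,-0.08,0.008,-0.012,0],
    [-0.12,-0.08,-0.08,0.008,-0.012,0],
    [-0.12,-0.08,-0.08,0.008,-0.012,0],
  ],
)

```text
clock: 9.3
tcp_pos: [0.6197, 0.2206, 0.1526]
eef_rot: [0.123, 0.459, 0.85, 0.229]
force: [-20.3, -8.3, 18.1]
width: 0.0082
finger_force: 83.4
```

```bash
python3 -c "
from look import *
rep()
overlay('seat',half=40,size=400)"
```

```text
tongue [-66.0, 0.6, -1.0] tilt 0.11 yaw,roll [0.02 0.02] Fbay [-9.6, 4.2, 26.4] Tq [0.61, 1.92, -0.02] t 9.3
top origin [179, 121]
scene origin [312, 227]
```

View pics/seat.png

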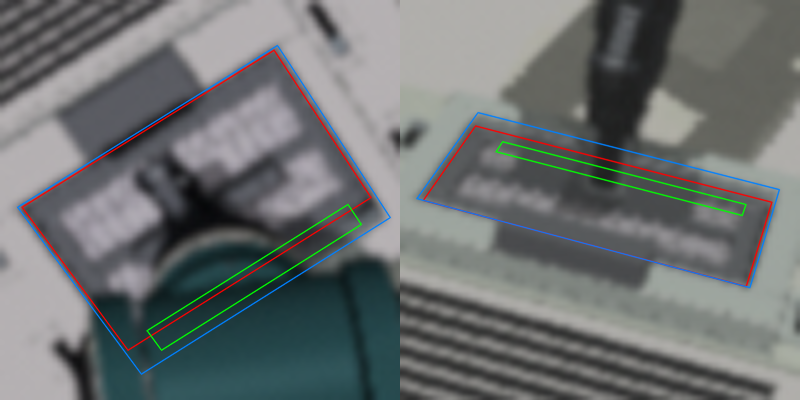

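It appears flat in the recess at both cameras. A gentle upward tug will tell whether the catch holds.

Call:
carry_out(
  targets=[
    [-0.05,-0.03,0.05,0.005,-0.007,0],
    [-0.15,-0.09,0.22,0.012,-0.018,0],
    [-0.22,-0.14,0.38,0.018,-0.028,0],
    [-0.22,-0.14,0.38,0.018,-0.028,0],
  ],
)

```text
clock: 9.73
tcp_pos: [0.6183, 0.2198, 0.1536]
eef_rot: [0.131, 0.457, 0.845, 0.243]
force: [33.9, 19.8, -22.1]
width: 0.0081
finger_force: 80.0
```

```bash
python3 -c "
from look import *
rep()"
```

```text
tongue [-66.2, 0.7, -1.7] tilt 2.12 yaw,roll [-0.04 -0.  ] Fbay [22.9, -2.0, -38.7] Tq [-0.42, -2.53, 0.02] t 9.73
```

Latched: 39 N of tug was resisted. I'll relax to neutral, then release and back off.

Call:
carry_out(
  targets=[
    [0.12,0.08,-0.2,-0.011,0.017,0],
    [0.14,0.09,-0.24,-0.012,0.019,0],
    [0.14,0.09,-0.24,-0.012,0.019,0],
  ],
)

```text
clock: 9.98
tcp_pos: [0.6191, 0.2203, 0.1525]
eef_rot: [0.125, 0.458, 0.849, 0.233]
force: [-2.2, -0.5, 3.0]
width: 0.0082
finger_force: 86.1
```

```bash
python3 -c "
from look import *
rep()"
```

```text
tongue [-66.5, 0.6, -1.4] tilt 0.67 yaw,roll [0.01 0.03] Fbay [-0.4, 0.8, 3.7] Tq [0.19, 0.64, -0.04] t 9.98
```

Call:
carry_out(
  targets=[
    [0,0,0,0,0,0],
    [0,0,0,0,0,0],
    [0,0,0,0,0,0],
    [0,0,0,0,0,0],
    [0,0,0,0,0,0],
    [-0.4,-0.3,0.9,0,0,0],
    [-1.3,-0.8,2.6,0,0,0],
    [-2.5,-1.6,5.2,0,0,0],
    [-4.2,-2.7,8.7,0,0,0],
    [-6,-4,12,0,0,0],
    [-8,-6,15,0,0,0],
    [-8,-10,18,0,0,0],
  ],
  grip=4,
)

```text
clock: 10.98
tcp_pos: [0.5362, 0.1278, 0.3318]
eef_rot: [0.127, 0.457, 0.849, 0.234]
force: [-0.3, 0.5, 0.9]
width: 0.0401
finger_force: 0.0
```

Call:
carry_out(
  targets=[
    [-3,-4,2,0,0,0],
    [-5,-8,3,0,0,0],
    [-6,-12,3,0,0,0],
    [-7,-16,3,0,0,0],
    [-7,-20,3,0,0,0],
    [-7,-20,3,0,0,0],
    [-7,-20,3,0,0,0],
    [-7,-20,3,0,0,0],
  ],
)

```text
clock: 11.65
tcp_pos: [0.4687, -0.0741, 0.3581]
eef_rot: [0.126, 0.459, 0.848, 0.232]
force: [0.5, 1.4, 0.3]
width: 0.0398
finger_force: 0.0
```

```bash
python3 -c "
from mv import *
ov=[]
for n in ('top','scene'):
    img=manip.get_image(n); u=proj(n,C[:3])[0].round().astype(int)-40
    ov.append(cv2.resize(img[u[1]:u[1]+80,u[0]:u[0]+80],(400,400),interpolation=cv2.INTER_CUBIC))
cv2.imwrite('pics/fin.png',np.hstack(ov))
s=manip.sense();print(s['clock'],s['tcp_pos'],s['force'],s['width'])"
```

```text
11.75 [ 0.46896403 -0.07255388  0.35808641] [0.55600883 0.27380052 0.34764968] 0.039857426945414595
```

View pics/fin.png

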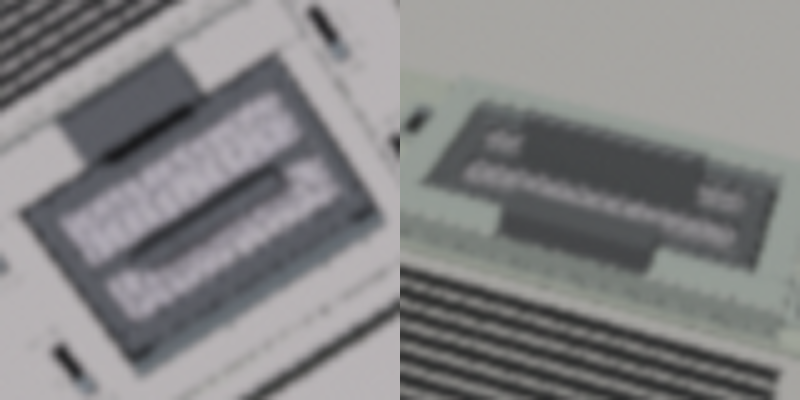

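The picture shows the frame flat in the recess, with the lip over the tongue edge (top view, (140,370) to (380,215)) and the black catch nose out over the catch edge ((105,160) to (190,108)).

```bash
python3 -c "
from station import manip
print(manip.hand_in())"
```

```text
the job is handed in; nothing more can be done
None
```

I fitted the leftmost frame into the bay with its tongue under the lip; the catch held against a 39 N tug. I then let go, backed the arm clear and handed the job in at about 12 s; no verdict came back, and I didn't re-measure the tip box, jar and dish afterwards.

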